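# Fit the matching tube adapter on the bench shaker

## Robot

A 6-joint arm with a two-finger parallel gripper is mounted at the origin on a cart in front of the work surface, level with it; the furniture and walls round the work are solid. World frame = base frame: x ahead of the robot, y to its left, z up, the work surface at z = 0. Lengths are in m, angles in degrees, forces in N, time in s.
With the tool pointing down it reaches from about 0.3 to 0.75 m from the base axis. Payload 8.5 kg.
Tool frame: the origin (TCP) lies midway between the tips of the shut fingers; the grasp point (between the pads) lies 19 mm behind it; z points along the fingers, y is the line along which they close (so a half turn about z gives the same grasp; the last joint's range is limited). The gripper opens to 85 mm and grips with 20 to 120 N. Pads are 22 mm wide; open, the fingers measure 114 mm over their backs; the gripper's body (76 mm by 85 mm) begins 54 mm behind the grasp point. The pads swing forward as they close: fully open they stand 13 mm farther back than shut.
Start: joints at [-76.45, 21.807, 74.336, -0, 83.858, -12.336], TCP at [0.24, -0.495, 0.231] pointing down, gripper open.
Joint ranges: [-178.18, 178.18], [-50.72, 133.34], [12.68, 142.11], [-81.47, 261.47], [9.98, 163.14], [-165.26, 165.26]. Speed limits (degrees/s): [136.94, 136.94, 180, 180, 180, 180].

## Interface

Orientations are given as a 3x3 rotation matrix whose columns are the frame's x, y, z axes.
In Python, from rig import env, viewer, recognise, pinpoint gives the robot as it stands.
- The arm moves only by the tool move_arm, never from a script. Its argument "plan" is text: rows parted by semicolons, each of 7 numbers parted by spaces: the shift along the tool's x, y, z in m, then the turn, a rotation vector about the tool's x, y, z in rad, then the finger opening in m, from 0 to 0.0854. A call has 1 to 12 rows; each row shifts and turns the commanded pose from where the row before left it, along the tool's axes as they then stand; what a row does not reach is not made up. A row lasts 1/8 s, in which the tool goes at most 62.5 mm and 10.7 degrees, less where a joint would pass 70% of its speed; a pose out of reach is approached as far as the arm can. A call is refused whole if a number of a shift passes 0.0625 or a number of a turn 0.188, either way. A call with a gripper value outside its range is refused whole. The fingers move at their own pace and stop on an object; "grip_force" is the grip in N (left out, the last holds). Time passes only in rows, so rows that do not move let the fingers close. It gives the time, the measured TCP pose, the force, the opening and the grip force at its end, in the units of the state.
- env.observe(): the state, without advancing time (a new reading comes with each control period).
- viewer.get_image(name): name is "side" or "top"; returns (picture, depth): 420x560x3 uint8, red, green, blue; 420x560 float32, m along the optical axis (not along the pixel's ray), 0 where there is no reading.
- viewer.calibration(name): a dict with "fx", "fy", "cx", "cy" (pixels), "R" (3x3) and "t" (3): a world point X has camera coordinates R X + t. Camera axes: x right, y down, z forward; pixel columns grow to the right and rows downward; lengths in m; the calibration is good to about 2 mm. A picture is of the moment at which its call begins. calibration takes no time and is no camera call.
- env.close_job(): hands the job in; it is judged then, once.
Trained networks look in the newest picture that a camera, given by its name, has taken for a name from the list of things; names that differ only in an ending like _2 or _b are one class to them, and where a whole thing is asked for, a point or a joint stands for the part that bears it (a point fixed in the world has none). Each returns a list of dicts, best first, with "conf" (0 to 1); they miss things now and then, are a little off and sometimes report something else, mostly with a low value. They report only what shows in the picture. A call takes as long as a camera call.
- recognise(camera, name): "extent" ([centre column, centre row, width, height] in pixels, round what is visible of it).
- pinpoint(camera, name): "pixel" ([column, row] in pixels: a listed point, or the origin of a listed thing).
The state is a dict: "time_s": time; "q": joint angles; "qvel": joint speeds; "joint_efforts": joint torques, N m; "position": TCP position; "tool_rot": TCP orientation; "ft_force": force on the tool from outside, world axes, zero at the start; "wrist_torque": the same for the moment, N m; "grip_width": finger opening in m; "gripper_force": force on a finger pad.
Only numpy, scipy, OpenCV 4.12 (cv2) and the standard library are available. Lean on these libraries where they do the work, as an engineer would, in place of code of your own. Each camera call takes 0.05 s, during which the arm holds its last target. There are 200 camera calls.

## Task

The bench shaker is unplugged for a change of tube adapter, but its direction toggle was left at forward: first set the toggle to its centre off position, so that it cannot start by itself when it is plugged in. Then find, by trying them gently on the carriage's two dowel pins, which of the three look-alike tube adapters fits, and leave that one fully home, flat on the carriage, red dot over red dot, with the other two lying flat on the bench. Do not disturb the cups, the bottle or the tip box.

Things in the scene. Friction and masses are not known exactly. Their poses are not given: they have to be found in the camera images.
- seat (a point): middle of the top face of the carriage of the bench shaker (off-white case 220 x 150 mm, fixed): flat aluminium, 130 (x) x 100 (y) mm, 70 mm above the bench. x runs along the carriage, away from the front deck with the switch; z up. The fitting adapter, fully home, has its origin here and its axes parallel to these; the two dowels stand on the y = 0 line
- big_dowel (a point): foot of the big steel dowel, at x = -35 mm from seat: 12 mm diameter, 13 mm tall, fixed, tip chamfered by about 2 mm (too big for the smaller socket); a red dot lies on the carriage 20 mm in front of it. An adapter that misses it stops 13 mm above the carriage
- index_holes (a point): middle one of three index holes, at x = +35 mm from seat; the others are 12 mm to either side (x = +23, +47). The index dowel, steel, 8 mm diameter, 9 mm tall, tip chamfered by about 2 mm, stands firmly in one of the three, unknown which; flush grub screws fill the others. An adapter that is on the big dowel but whose other socket misses the index dowel stops 9 mm above the carriage
- toggle (a joint): the shaker's direction toggle, a chromed bat lever upright on the black front deck: 0 = upright = centre off; about +0.42 rad (tip to the right, -y of toggle_pivot) = forward; about -0.42 = reverse. Sprung detents: let go, it snaps into the nearest of the three positions (they change over at about 0.21 rad from off); moving it off a detent takes 5 to 12 N near its tip
- toggle_pivot (a point): pivot of the toggle, 52 mm above the bench, 2 mm above the deck; axes as seat; the bat swings in its y-z plane. Bat: round, 7 mm diameter with a 9 mm ball end, 36 mm from pivot to end; the bush round its foot is 18 mm across and 4.5 mm high. The case rises by 6 mm at 26 mm behind it (+x); a grey dial, 12 mm tall, 22 mm across, stands at y = -64 mm
- toggle_tip (a point): centre of the ball end of the toggle's bat, 31 mm from the pivot
- adapter_a: tube adapter: aluminium plate 120 (x) x 80 (y) x 18 mm with a dark blue 18-well block, 92 (x) x 44 (y) x 36 mm, centred on top (grasp across its 44 mm; its top is 54 mm above the underside); about 0.36 kg; lies flat, sockets down. Origin: centre of the plate's underside, z up. A red dot on the plate at x = -53 mm marks the end of the big socket
- adapter_a_socket (a point): mouth of this adapter's big socket, in the underside at x = -35 mm: blind, 13.8 mm diameter, 14.5 mm deep. The second socket, for the index dowel (9.8 mm diameter, same depth), lies on the same line at x = +23, +35 or +47 mm: each of the three adapters has a different one of these, and nothing on top tells which
- adapter_b: second tube adapter, outwardly the same as adapter_a, same big socket at x = -35 mm; its second socket is at another one of the three places
- adapter_c: third tube adapter, outwardly the same as adapter_a, same big socket at x = -35 mm; its second socket is at the remaining one of the three places
- cup_orange: specimen cup with an orange lid, 58 mm diameter, 64 mm tall; origin at the centre of its foot. Leave alone
- dropper_amber: amber dropper bottle, 33 mm diameter, 92 mm tall; origin at the centre of its foot. Leave alone
- cup_blue: specimen cup with a blue lid, 58 mm diameter, 64 mm tall; origin at the centre of its foot. Leave alone
- tips: closed pipette tip box, 91 x 122 x 68 mm; origin at the centre of its foot. Leave alone

How it is judged (in metres and radians):
On the way, in this order (a step that is already met when the one before it is completed fails the run):
1. the toggle is at its centre off position (value of joint toggle between -0.12 and 0.12 rad), for 0.3 s.
2. one adapter is fully home on the carriage (((z of adapter_a in the frame of seat between -0.0025 and 0.0025 m and horizontal distance between adapter_a and seat below 0.003 m and angle between the x axis of adapter_a and the x axis of seat, either way round below 0.05 rad and angle between adapter_a's own z axis and vertical below 0.03 rad) or (z of adapter_b in the frame of seat between -0.0025 and 0.0025 m and horizontal distance between adapter_b and seat below 0.003 m and angle between the x axis of adapter_b and the x axis of seat, either way round below 0.05 rad and angle between adapter_b's own z axis and vertical below 0.03 rad) or (z of adapter_c in the frame of seat between -0.0025 and 0.0025 m and horizontal distance between adapter_c and seat below 0.003 m and angle between the x axis of adapter_c and the x axis of seat, either way round below 0.05 rad and angle between adapter_c's own z axis and vertical below 0.03 rad))), for 0.3 s.
At the end, for the whole second after the job is handed in: toggle off (within 0.12 rad of upright); one adapter home on the carriage (origin within 2.5 mm in height and 3 mm sideways of seat, parallel within 0.05 rad, level within 0.03); the other two flat on the bench (within 4 mm, level within 0.04 rad); all at rest (all of step 1 and ((z of adapter_a in the frame of seat between -0.0025 and 0.0025 m and horizontal distance between adapter_a and seat below 0.003 m and angle between the x axis of adapter_a and the x axis of seat, either way round below 0.05 rad and angle between adapter_a's own z axis and vertical below 0.03 rad) or (z of adapter_b in the frame of seat between -0.0025 and 0.0025 m and horizontal distance between adapter_b and seat below 0.003 m and angle between the x axis of adapter_b and the x axis of seat, either way round below 0.05 rad and angle between adapter_b's own z axis and vertical below 0.03 rad) or (z of adapter_c in the frame of seat between -0.0025 and 0.0025 m and horizontal distance between adapter_c and seat below 0.003 m and angle between the x axis of adapter_c and the x axis of seat, either way round below 0.05 rad and angle between adapter_c's own z axis and vertical below 0.03 rad)) and ((z of adapter_a in the frame of seat between -0.0025 and 0.0025 m and horizontal distance between adapter_a and seat below 0.003 m and angle between the x axis of adapter_a and the x axis of seat, either way round below 0.05 rad and angle between adapter_a's own z axis and vertical below 0.03 rad) or (height (world z) of adapter_a below 0.004 m and angle between adapter_a's own z axis and vertical below 0.04 rad)) and ((z of adapter_b in the frame of seat between -0.0025 and 0.0025 m and horizontal distance between adapter_b and seat below 0.003 m and angle between the x axis of adapter_b and the x axis of seat, either way round below 0.05 rad and angle between adapter_b's own z axis and vertical below 0.03 rad) or (height (world z) of adapter_b below 0.004 m and angle between adapter_b's own z axis and vertical below 0.04 rad)) and ((z of adapter_c in the frame of seat between -0.0025 and 0.0025 m and horizontal distance between adapter_c and seat below 0.003 m and angle between the x axis of adapter_c and the x axis of seat, either way round below 0.05 rad and angle between adapter_c's own z axis and vertical below 0.03 rad) or (height (world z) of adapter_c below 0.004 m and angle between adapter_c's own z axis and vertical below 0.04 rad)) and linear speed of each of adapter_a, adapter_b, adapter_c below 0.02 m/s); the robot touches nothing.
It fails at once if a cup, the dropper bottle or the tip box is pushed more than 30 mm or tipped (distance of any of cup_orange, dropper_amber, cup_blue, tips from where it was at the start of the episode above 0.03 m or angle between any of cup_orange, dropper_amber, cup_blue, tips's own z axis and vertical above 0.35 rad).
It fails at once if an adapter is slammed or forced onto the shaker (over 60 N) (contact force between any of adapter_a, adapter_b, adapter_c and shaker above 60 N).
It fails at once if an adapter is put on the shaker while the toggle is not at off (not (value of joint toggle between -0.12 and 0.12 rad) and contact force between any of adapter_a, adapter_b, adapter_c and shaker above 0.5 N).
It also fails if it takes over 72 s, if anything falls off the work surface, if the arm or the gripper's body presses on something with over 40 N, if the wrist force passes 120 N, or if a joint passes its speed limit or range.

## Working session

There is one attempt and no reset: what is moved stays moved. The work goes in short steps, Python scripts to look and compute and a tool call to move; the robot and the scene stay as the last step left them, time stands still between calls to the robot, and variables do not carry over. Pictures are saved under pics/ and viewed, at most 10 in all, crops included, and the job is handed in when it is done.

Besides the shell and the picture viewer there is one more tool, called after "Emit:" in YAML: its name, and indented under it one key for each argument. move_arm: Moves the arm, as the interface text tells. Its arguments: {"type":"object","properties":{"plan":{"type":"string"},"grip_force":{"type":"number"}},"required":["plan"]}

```bash
mkdir -p pics; ls; cat > h.py <<'E'
import numpy as np, cv2
from rig import env, viewer, recognise, pinpoint
def ray(cam,px):
    c=viewer.calibration(cam);R=np.array(c["R"]);t=np.array(c["t"])
    d=R.T@np.array([(px[0]-c["cx"])/c["fx"],(px[1]-c["cy"])/c["fy"],1]);return -R.T@t,d
def onz(cam,px,z):
    o,d=ray(cam,px);return o+d*(z-o[2])/d[2]
def cloud(cam,depth):
    c=viewer.calibration(cam);R=np.array(c["R"]);t=np.array(c["t"])
    v,u=np.indices(depth.shape);P=np.stack([(u-c["cx"])/c["fx"]*depth,(v-c["cy"])/c["fy"]*depth,depth],-1)
    return (P-t)@R
def proj(cam,X):
    c=viewer.calibration(cam);p=np.array(c["R"])@X+np.array(c["t"]);return [c["fx"]*p[0]/p[2]+c["cx"],c["fy"]*p[1]/p[2]+c["cy"]]
E
python3 - <<'E'
from h import *
np.set_printoptions(precision=4,suppress=True)
for c in ("top","side"):
    im,d=viewer.get_image(c);cv2.imwrite(f"pics/{c}0.png",im[...,::-1]);np.save(f"{c}0.npy",d)
    print(c,-np.array(viewer.calibration(c)["R"]).T@np.array(viewer.calibration(c)["t"]))
    for n in ["seat","big_dowel","index_holes","toggle_pivot","toggle_tip","adapter_a","adapter_a_socket"]:
        z={"seat":.07,"big_dowel":.07,"index_holes":.07,"toggle_pivot":.052,"toggle_tip":.08}.get(n,0)
        for r in pinpoint(c,n)[:4]: print(c,n,round(r["conf"],2),np.round(r["pixel"],1),onz(c,r["pixel"],z))
print(env.observe())
E
```

```text
pics
top [0.4101 0.1498 1.1496]
top seat 0.91 [409.  207.5] [ 0.595  -0.2214  0.07  ]
top seat 0.6 [249.2 267.3] [0.4479 0.2023 0.07  ]
top big_dowel 0.9 [406.5 219.9] [ 0.5621 -0.2123  0.07  ]
top index_holes 0.96 [404.  196.8] [ 0.6241 -0.2104  0.07  ]
top toggle_pivot 0.62 [406.1 253.7] [ 0.4748 -0.2104  0.052 ]
top toggle_pivot 0.33 [413.6 249.2] [ 0.4861 -0.2312  0.052 ]
top toggle_pivot 0.32 [139.4 239.9] [0.5266 0.4911 0.052 ]
top toggle_tip 0.73 [309.5 266.7] [0.4456 0.0482 0.08  ]
top toggle_tip 0.61 [399.  148.6] [ 0.754  -0.2035  0.08  ]
top toggle_tip 0.41 [415.  247.4] [ 0.4887 -0.2255  0.08  ]
top adapter_a 0.65 [248.3 263.2] [0.4616 0.208  0.    ]
top adapter_a 0.64 [188.9 267.2] [0.4544 0.3702 0.    ]
top adapter_a 0.56 [304.  256.2] [0.4773 0.0547 0.    ]
top adapter_a_socket 0.91 [313.6 271.9] [0.4339 0.03   0.    ]
side [0.4333 1.2364 0.9023]
side seat 0.63 [292.6 165.8] [ 0.6063 -0.1985  0.07  ]
side big_dowel 0.68 [307.  162.2] [ 0.5601 -0.2305  0.07  ]
side index_holes 0.83 [287.6 163.2] [ 0.6257 -0.2137  0.07  ]
side toggle_pivot 0.92 [326.8 173.3] [ 0.488  -0.
[... 366 characters left out ...]
 adapter_a_socket 0.95 [337.3 230.7] [0.4352 0.0525 0.    ]
side adapter_a_socket 0.51 [330.5 163.9] [ 0.4825 -0.3541  0.    ]
{'time_s': 0.8, 'q': array([-76.4512,  21.8036,  74.3362,   0.0011,  83.8581, -12.3381]), 'qvel': array([-0.1167,  0.0193,  0.0666, -0.0846,  0.0068,  0.0033]), 'joint_efforts': array([  0.0002, -44.8305, -23.1456,  -0.0002,   0.0005,  -0.    ]), 'position': array([ 0.2401, -0.4948,  0.2313]), 'tool_rot': array([[ 0.8997,  0.4366,  0.    ],
       [ 0.4366, -0.8997, -0.    ],
       [ 0.    ,  0.    , -1.    ]]), 'ft_force': array([-0.1611,  0.2848,  0.6739]), 'wrist_torque': array([-0.0322, -0.0114,  0.0144]), 'gripper_force': 0.0, 'grip_width': 0.08515909125888552}
```

View pics/top0.png

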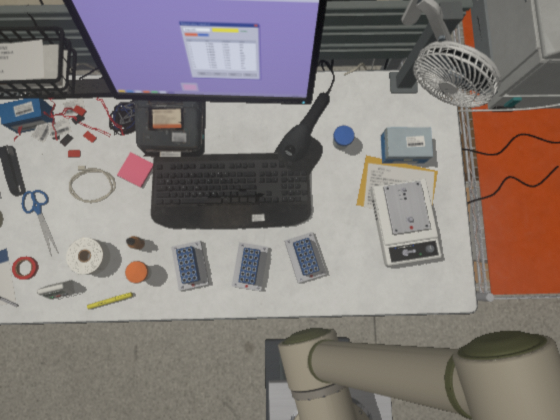

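View pics/side0.png

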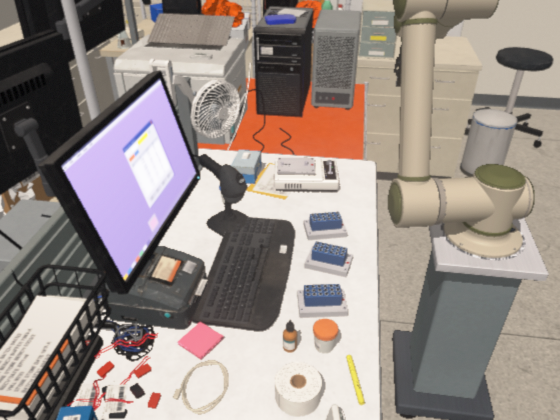

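```bash
cat > m.py <<'E'
from h import *
np.set_printoptions(precision=4,suppress=True)
def rect(P,mask,minpts=60):
    n,l,s,c=cv2.connectedComponentsWithStats(mask.astype(np.uint8))
    for i in range(1,n):
        if s[i,4]<minpts: continue
        Q=P[l==i];r=cv2.minAreaRect((Q[:,:2]*1000).astype(np.float32))
        m=Q.mean(0);w,v=np.linalg.eigh(np.cov(Q[:,:2].T));ax=v[:,1]
        print("  n",s[i,4],"px",c[i].round(1),"mean",m,"std",np.sqrt(w)*1000,"axdeg",round(np.degrees(np.arctan(ax[1]/ax[0])),1) if abs(ax[0])>1e-6 else 90,"rect",np.round(r[0],1),np.round(r[1],1),round(r[2],1))
E
python3 - <<'E'
from m import *
for c in ("top","side"):
    d=np.load(f"{c}0.npy");P=cloud(c,d);z=P[...,2]
    roi=(P[...,0]>.3)&(P[...,0]<.75)&(P[...,1]>-.4)&(P[...,1]<.5)&(d>0)
    print(c,"bench z",np.median(z[roi&(abs(z)<.01)]))
    print(" block tops");rect(P,roi&(z>.044)&(z<.062)&(P[...,0]<.56)&(P[...,1]>-.1))
    print(" adapters all");rect(P,roi&(z>.009)&(z<.062)&(P[...,0]<.56)&(P[...,1]>-.1))
    print(" shaker >30");rect(P,roi&(z>.03)&(P[...,1]<-.1))
    print(" shaker top");rect(P,roi&(z>.064)&(z<.077)&(P[...,1]<-.1),30)
    im=cv2.imread(f"pics/{c}0.png")
    o=im[172:272,365:450] if c=="top" else im[145:200,265:350]
    cv2.imwrite(f"pics/{c}0c.png",cv2.resize(o,None,fx=6 if c=="top" else 9,fy=6 if c=="top" else 9,interpolation=cv2.INTER_CUBIC))
E
```

```text
top bench z -0.0010409938058057943
 block tops
  n 591 px [306.  256.4] mean [0.4736 0.0538 0.0531] std [12.8697 26.3992] axdeg 15.8 rect [474.1  53.5] [91.7 44.3] 16.0
  n 610 px [187.1 264.9] mean [0.4584 0.365  0.0528] std [12.9076 26.4008] axdeg 11.1 rect [459.  366.1] [91.8 44.6] 10.8
  n 596 px [249. 266.] mean [0.452  0.2035 0.053 ] std [12.6778 26.4372] axdeg -10.3 rect [452.6 203.7] [44.2 91.8] 79.7
  n 63 px [143.4 272.4] mean [0.4415 0.476  0.0588] std [ 8.0552 12.5112] axdeg -12.7 rect [443.  478.2] [26.8 44.8] 69.4
 adapters all
  n 1319 px [305.  257.3] mean [0.4726 0.0551 0.0335] std [22.9959 34.3175] axdeg 16.3 rect [474.1  53.7] [120.2  80.2] 16.2
  n 70 px [139.3 242.6] mean [0.521  0.4956 0.0369] std [2.2527 7.1522] axdeg -1.8 rect [522.1 495.9] [26.4  7.6] 1.6
  n 1353 px [189.5 265.5] mean [0.4577 0.3622 0.0336] std [22.7831 34.2864] axdeg 9.9 rect [459.2 366.2] [120.4  80.7] 11.0
  n 1326 px [249.7 266.4] mean [0.4516 0.2028 0.0334] std [22.9724 34.2206] axdeg -10.7 rect [452.6 203.7] [ 80.2 119.8] 79.6
  n 94 px [145.  272.6] mean [0.4413 0.4751 0.0475] std [ 6
[... 1495 characters left out ...]
ct [457.4 370.8] [120.7  82.4] 10.2
 shaker >30
  n 116 px [397.2  10.8] mean [ 0.3314 -0.1162  0.5984] std [ 5.9628 13.6538] axdeg -67.8 rect [ 332.3 -123.3] [23.1 55.8] 24.3
  n 179 px [255.8 163.4] mean [ 0.7395 -0.2226  0.0552] std [ 4.9206 40.4542] axdeg 87.9 rect [ 740.6 -232.4] [130.2  18.2] 89.8
  n 1709 px [305.5 171.9] mean [ 0.5603 -0.1896  0.0554] std [40.5414 62.4332] axdeg 14.3 rect [ 562.  -217.9] [221.2 165.4] 8.1
 shaker top
  n 66 px [255.4 159.3] mean [ 0.742  -0.2306  0.0665] std [ 4.6094 35.9093] axdeg 88.8 rect [ 741.8 -232.4] [120.1  15.9] 89.8
  n 557 px [296.2 165.3] mean [ 0.5948 -0.2069  0.0683] std [30.1447 37.3091] axdeg 8.0 rect [ 596.2 -209. ] [129.7 109.2] 8.1
```

View pics/top0c.png

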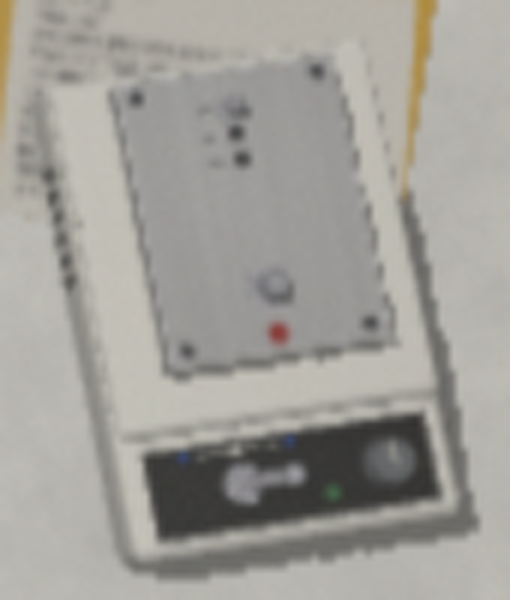

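View pics/side0c.png

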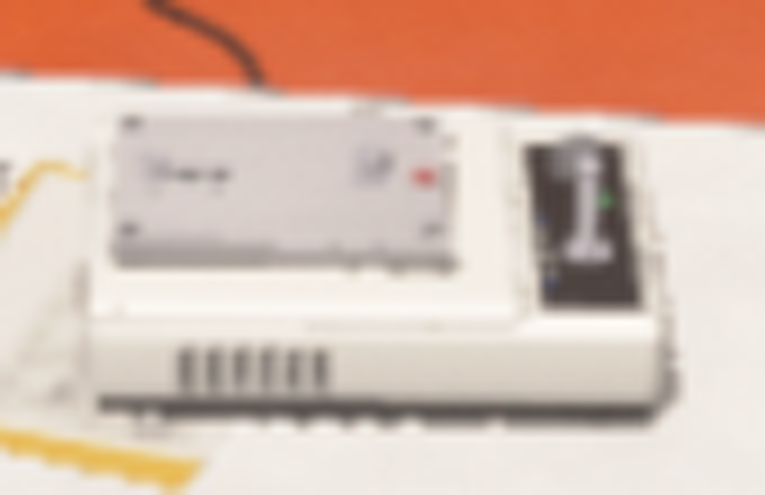

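```bash
cat > plan.py <<'E'
import sys;from h import *
def plan(p,yaw,step=.05,turn=.16,cur=None):
    s=env.observe();q=np.array(s["position"]) if cur is None else cur[0];R=np.array(s["tool_rot"]);y0=np.arctan2(R[1,0],R[0,0]) if cur is None else np.radians(cur[1])
    D=np.array(p)-q;th=-(np.radians(yaw)-y0);n=max(1,int(np.ceil(max(np.linalg.norm(D)/step,abs(th)/turn))))
    for i in range(n):
        a=y0-th*i/n;c,s_=np.cos(a),np.sin(a);x,y,z=D/n
        print(f"{c*x+s_*y:.4f} {s_*x-c*y:.4f} {-z:.4f} 0 0 {th/n:.4f}",end="; ")
    print(n)
if __name__=="__main__": v=list(map(float,sys.argv[1:]));plan(v[:3],v[3],*v[4:])
E
python3 - <<'E'
from plan import *
im=cv2.imread("pics/top0.png").astype(int);m=(im[...,2]>im[...,1]+40)&(im[...,2]>im[...,0]+40)
n,l,s,c=cv2.connectedComponentsWithStats(m.astype(np.uint8))
for i in range(1,n):
    if s[i,4]<40 and 170<c[i,0]<430 and c[i,1]>170: print(c[i],s[i,4],onz("top",c[i],.018),onz("top",c[i],.07))
print(onz("top",(405.5,252.5),.054),onz("top",(414.2,250.8),.080),onz("top",(365+273/6,172+287/6),.08),onz("top",(365+236/6,172+106/6),.077))
a=np.radians(7.75);X=np.array([np.cos(a),np.sin(a)]);print("big",np.array([.597,-.2158])-.035*X,"idx47",np.array([.597,-.2158])+.047*X)
plan([.477,-.209,.15],7.75)
E
```

```text
[410.875 227.125] 8 [ 0.54912616 -0.24027024  0.018     ] [ 0.54273762 -0.22234665  0.07      ]
[246.2 285.6] 5 [0.40145873 0.21346918 0.018     ] [0.40185584 0.21054244 0.07      ]
[ 0.47781212 -0.20842511  0.054     ] [ 0.48005942 -0.22269713  0.08      ] [ 0.5606348 -0.2194112  0.08     ] [ 0.64187797 -0.21036224  0.077     ]
big [ 0.56231969 -0.22051978] idx47 [ 0.6435707  -0.20946201]
0.0422 -0.0192 0.0102 0 0 0.0396; 0.0414 -0.0209 0.0102 0 0 0.0396; 0.0406 -0.0225 0.0102 0 0 0.0396; 0.0397 -0.0241 0.0102 0 0 0.0396; 0.0387 -0.0256 0.0102 0 0 0.0396; 0.0376 -0.0271 0.0102 0 0 0.0396; 0.0365 -0.0286 0.0102 0 0 0.0396; 0.0354 -0.0300 0.0102 0 0 0.0396; 8
```

Emit:
move_arm:
  plan: "0.0422 -0.0192 0.0102 0 0 0.0396 0.055; 0.0414 -0.0209 0.0102 0 0 0.0396 0.055; 0.0406 -0.0225 0.0102 0 0 0.0396 0.055; 0.0397 -0.0241 0.0102 0 0 0.0396 0.055; 0.0387 -0.0256 0.0102 0 0 0.0396 0.055; 0.0376 -0.0271 0.0102 0 0 0.0396 0.055; 0.0365 -0.0286 0.0102 0 0 0.0396 0.055; 0.0354 -0.03 0.0102 0 0 0.0396 0.055; 0 0 0 0 0 0 0.055; 0 0 0 0 0 0 0.055"
  grip_force: 20

```text
time_s: 2.05
position: [0.4769, -0.2094, 0.1499]
tool_rot: [[0.991, 0.135, 0.0], [0.135, -0.991, -0.0], [-0.0, 0.0, -1.0]]
ft_force: [0.0, -0.2, -0.1]
grip_width: 0.0551
gripper_force: 0.0
```

Emit:
move_arm:
  plan: "0 0 0.04 0 0 0 0.055; 0 0 0.038 0 0 0 0.055; 0 0 0 0 0 0 0.03; 0 0 0 0 0 0 0.02; 0 0 0 0 0 0 0.008; 0 0 0 0 0 0 0.008; 0 0 0 0 0 0 0.008; 0 0 0 0 0 0 0.008"

```text
time_s: 3.05
position: [0.4781, -0.2103, 0.0747]
tool_rot: [[0.991, 0.134, 0.004], [0.134, -0.991, -0.003], [0.004, 0.003, -1.0]]
ft_force: [-0.2, 1.5, 7.0]
grip_width: 0.0081
gripper_force: 4.6
```

Emit:
move_arm:
  plan: "0 0 0 0 0 0 0.03; 0 0 0 0 0 0 0.05; 0 0 -0.03 0 0 0 0.05; 0 0 -0.05 0 0 0 0.085; 0 0 -0.05 0 0 0 0.085"

```text
time_s: 3.68
position: [0.4767, -0.2091, 0.2036]
tool_rot: [[0.991, 0.134, -0.0], [0.134, -0.991, -0.0], [-0.0, -0.0, -1.0]]
ft_force: [-0.3, 0.1, 0.8]
grip_width: 0.0829
gripper_force: 0.0
```

```bash
python3 - <<'E'
from m import *
s=env.observe();print(s["position"],s["time_s"])
im,d=viewer.get_image("side");im2,d2=viewer.get_image("top")
o=np.hstack([cv2.resize(im[145:195,300:350],(400,400),interpolation=2),cv2.resize(im2[230:280,390:440],(400,400),interpolation=2)])
cv2.imwrite("pics/tog1.png",o[...,::-1])
for n in("toggle_pivot","toggle_tip"):print(n,[(round(r["conf"],2),np.round(r["pixel"],1)) for r in pinpoint("side",n)[:2]])
from plan import plan
plan([.4743,.0537,.16],16.0)
E
```

```text
[ 0.4767 -0.2091  0.2036] 3.675
toggle_pivot [(0.61, array([328.2, 171.8]))]
toggle_tip []
0.0054 -0.0435 0.0071 0 0 -0.0241; 0.0065 -0.0433 0.0071 0 0 -0.0241; 0.0075 -0.0432 0.0071 0 0 -0.0241; 0.0086 -0.0430 0.0071 0 0 -0.0241; 0.0096 -0.0428 0.0071 0 0 -0.0241; 0.0106 -0.0425 0.0071 0 0 -0.0241; 6
```

View pics/tog1.png

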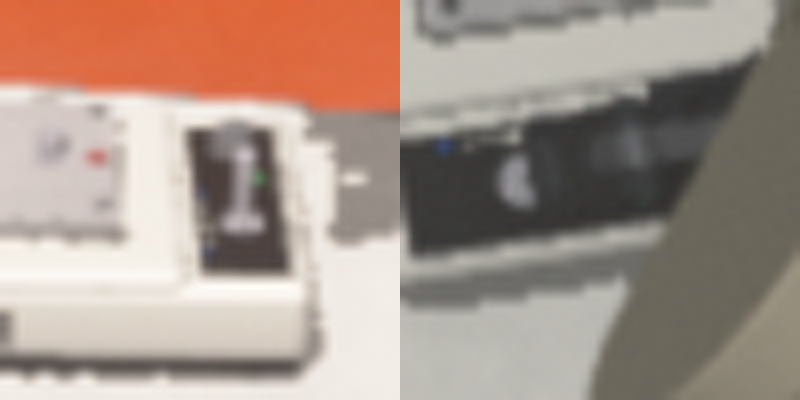

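```bash
python3 - <<'E'
from m import *
a=np.radians(7.75);Y=np.array([-np.sin(a),np.cos(a),0]);p=np.array([.4778,-.2084,.052])
c=lambda P:(np.array(proj("side",P))-[300,145])*8
for t in(0,.42):print(t,"pivot",c(p),"tip",c(p+.031*(-np.sin(t)*Y+np.cos(t)*np.array([0,0,1]))))
im,d=viewer.get_image("side");P=cloud("side",d)
m=(abs(P[...,0]-.478)<.04)&(P[...,1]<-.15)&(P[...,1]>-.27)&(P[...,2]>.062)&(P[...,2]<.12)
for v,u in np.argwhere(m):print(u,v,P[v,u],((P[v,u]-p)@Y).round(4))
E
```

```text
0 pivot [240.2241 213.6714] tip [244.5981 150.5173]
0.42 pivot [240.2241 213.6714] tip [242.1348 141.2727]
329 160 [ 0.486  -0.265   0.0657] -0.0572
330 164 [ 0.4796 -0.2062  0.0834] 0.0019
331 164 [ 0.4761 -0.2024  0.0858] 0.0061
330 165 [ 0.4792 -0.1992  0.0835] 0.009
331 165 [ 0.476  -0.2059  0.08  ] 0.0028
330 166 [ 0.4788 -0.1947  0.0822] 0.0135
331 166 [ 0.4757 -0.203   0.0777] 0.0056
330 167 [ 0.4788 -0.2024  0.0739] 0.0058
331 167 [ 0.4756 -0.2096  0.07  ] -0.0009
330 168 [ 0.4787 -0.2061  0.0679] 0.0021
331 168 [ 0.4753 -0.2066  0.0679] 0.0021
330 169 [ 0.4785 -0.2067  0.0636] 0.0016
```

Emit:
move_arm:
  plan: "0.0054 -0.0435 0.0071 0 0 -0.0241 0.085; 0.0065 -0.0433 0.0071 0 0 -0.0241 0.085; 0.0075 -0.0432 0.0071 0 0 -0.0241 0.085; 0.0086 -0.043 0.0071 0 0 -0.0241 0.085; 0.0096 -0.0428 0.0071 0 0 -0.0241 0.085; 0.0106 -0.0425 0.0071 0 0 -0.0241 0.085; 0 0 0 0 0 0 0.085; 0 0 0 0 0 0 0.085"

```text
time_s: 4.92
position: [0.4739, 0.0536, 0.1584]
tool_rot: [[0.961, 0.276, -0.002], [0.276, -0.961, -0.0], [-0.002, -0.0, -1.0]]
ft_force: [-0.5, 0.3, 0.3]
grip_width: 0.0851
gripper_force: 0.0
```

Emit:
move_arm:
  plan: "0 0 0.05 0 0 0 0.085; 0 0 0.05 0 0 0 0.085; 0 0 0.0375 0 0 0 0.085; 0 0 0 0 0 0 0.06; 0 0 0 0 0 0 0.04; 0 0 0 0 0 0 0.04; 0 0 0 0 0 0 0.04; 0 0 0 0 0 0 0.04"
  grip_force: 40

```text
time_s: 5.92
position: [0.4751, 0.0534, 0.0232]
tool_rot: [[0.961, 0.276, 0.003], [0.276, -0.961, -0.001], [0.003, 0.002, -1.0]]
ft_force: [-0.7, -2.5, 7.7]
grip_width: 0.0434
gripper_force: 42.9
```

Emit:
move_arm:
  plan: "0 0 -0.02 0 0 0 0.04; 0 0 -0.05 0 0 0 0.04; 0 0 -0.05 0 0 0 0.04; 0 0 -0.04 0 0 0 0.04; 0 0 0 0 0 0 0.04"

```text
time_s: 6.55
position: [0.475, 0.0538, 0.1844]
tool_rot: [[0.961, 0.276, 0.006], [0.276, -0.961, -0.001], [0.006, 0.003, -1.0]]
ft_force: [0.5, 1.9, -3.5]
grip_width: 0.0439
gripper_force: 42.7
```

```bash
python3 - <<'E'
from plan import *
from m import rect
s=env.observe();print(s["position"],s["tool_rot"],s["ft_force"])
im,d=viewer.get_image("side");P=cloud("side",d);z=P[...,2]
roi=(abs(P[...,0]-.475)<.09)&(abs(P[...,1]-.06)<.09)&(z>.08)&(z<.3)
n=P[roi];print(np.histogram(n[:,2],bins=20))
plan([.597,-.2155,.205],7.75)
E
```

```text
[0.475  0.0538 0.1844] [[ 0.9611  0.2762  0.0064]
 [ 0.2762 -0.9611 -0.0008]
 [ 0.0059  0.0026 -1.    ]] [ 0.4542  1.8501 -3.4699]
(array([ 76, 101, 292, 102,  65,  74,  77, 170,  76,  11,  23,  41,  24,
        37,  41,  43,  39,  56,  79,  33]), array([0.1582, 0.1653, 0.1724, 0.1794, 0.1865, 0.1935, 0.2006, 0.2077,
       0.2147, 0.2218, 0.2289, 0.2359, 0.243 , 0.25  , 0.2571, 0.2642,
       0.2712, 0.2783, 0.2853, 0.2924, 0.2995]))
0.0073 0.0488 -0.0038 0 0 0.0241; 0.0085 0.0486 -0.0038 0 0 0.0241; 0.0096 0.0484 -0.0038 0 0 0.0241; 0.0108 0.0482 -0.0038 0 0 0.0241; 0.0120 0.0479 -0.0038 0 0 0.0241; 0.0131 0.0476 -0.0038 0 0 0.0241; 6
```

Emit:
move_arm:
  plan: "0.0075 0.0488 -0.0038 0 0 0.0241 0.04; 0.0086 0.0486 -0.0038 0 0 0.0241 0.04; 0.0098 0.0484 0 0 0 0.0241 0.04; 0.011 0.0482 0 0 0 0.0241 0.04; 0.0122 0.0479 0 0 0 0.0241 0.04; 0.0133 0.0476 0 0 0 0.0241 0.04; 0 0 0.025 0 0 0 0.04; 0 0 0.025 0 0 0 0.04; 0 0 0.02 0 0 0 0.04; 0 0 0 0 0 0 0.04; 0 0 0 0 0 0 0.04"

```text
time_s: 7.98
position: [0.5982, -0.2153, 0.1191]
tool_rot: [[0.991, 0.135, -0.0], [0.135, -0.991, 0.0], [-0.0, -0.0, -1.0]]
ft_force: [-0.0, -0.0, -3.3]
grip_width: 0.0435
gripper_force: 42.9
```

```bash
python3 - <<'E'
from plan import *
s=env.observe();print(s["position"],s["ft_force"])
im,d=viewer.get_image("top");P=cloud("top",d);z=P[...,2]
im2,d2=viewer.get_image("side")
o=np.hstack([cv2.resize(im[175:245,370:440],(400,400),interpolation=2),cv2.resize(im2[125:195,265:335],(400,400),interpolation=2)])
cv2.imwrite("pics/fit1.png",o[...,::-1])
print("red dot seat exp",proj("top",np.array([.5425,-.2223,.07])))
plan([.5979,-.2157,.112],7.75)
E
```

```text
[ 0.59816377 -0.2153231   0.11905784] [-0.03237789 -0.02592046 -3.27386672]
red dot seat exp [np.float64(410.8643268110558), np.float64(227.2153518012939)]
-0.0005 0.0002 0.0078 0 0 -0.0002; 1
```

View pics/fit1.png

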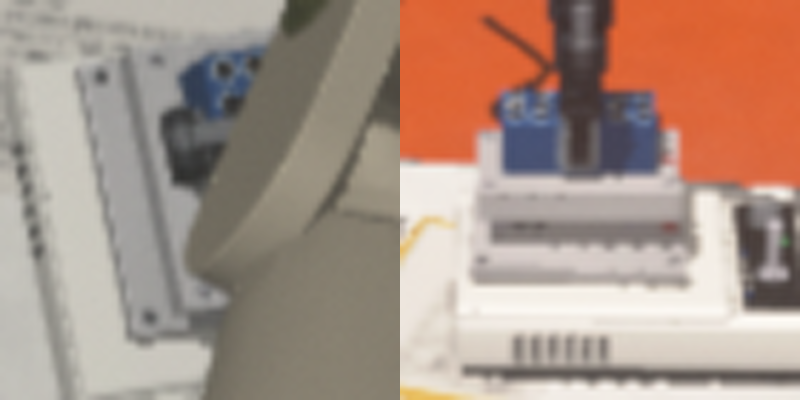

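Emit:
move_arm:
  plan: "-0.0004 0.0003 0.005 0 0 0 0.04; 0 0 0.003 0 0 0 0.04; 0 0 0.002 0 0 0 0.04; 0 0 0.002 0 0 0 0.04; 0 0 0.002 0 0 0 0.04; 0 0 0 0 0 0 0.04"

```text
time_s: 8.82
position: [0.5978, -0.2157, 0.105]
tool_rot: [[0.991, 0.135, -0.0], [0.135, -0.991, 0.0], [-0.0, -0.0, -1.0]]
ft_force: [0.3, 0.1, -2.0]
grip_width: 0.0433
gripper_force: 43.0
```

Emit:
move_arm:
  plan: "0 0 0.001 0 0 0 0.04; 0 0 0.001 0 0 0 0.04; 0 0 0.001 0 0 0 0.04; 0 0 0.001 0 0 0 0.04; 0 0 0 0 0 0 0.04"

```text
time_s: 9.45
position: [0.5978, -0.2158, 0.1019]
tool_rot: [[0.991, 0.135, 0.001], [0.135, -0.991, -0.0], [0.001, 0.001, -1.0]]
ft_force: [-4.4, 1.1, 3.4]
grip_width: 0.0436
gripper_force: 44.1
```

Emit:
move_arm:
  plan: "-0.001 0 0 0 0 0 0.04; 0 0 0.001 0 0 0 0.04; 0 0 0.001 0 0 0 0.04; 0 0 0 0 0 0 0.04"

```text
time_s: 9.95
position: [0.5969, -0.216, 0.1006]
tool_rot: [[0.991, 0.135, 0.001], [0.135, -0.991, -0.001], [0.001, 0.001, -1.0]]
ft_force: [-5.3, 1.8, 11.1]
grip_width: 0.0435
gripper_force: 45.0
```

Emit:
move_arm:
  plan: "-0.0015 0 0 0 0 0 0.04; 0 0 0 0 0 0 0.04; 0 0 0 0 0 0 0.04"

```text
time_s: 10.32
position: [0.5963, -0.216, 0.1003]
tool_rot: [[0.991, 0.135, 0.003], [0.135, -0.991, -0.001], [0.003, 0.001, -1.0]]
ft_force: [0.2, 2.3, 5.9]
grip_width: 0.0431
gripper_force: 44.3
```

```bash
python3 - <<'E'
from plan import *
s=env.observe();print(s["position"],s["ft_force"],s["wrist_torque"])
im2,d2=viewer.get_image("side");P=cloud("side",d2)
a=np.radians(7.75);L=(P-np.array([.597,-.2155,0]))@np.array([[np.cos(a),-np.sin(a),0],[np.sin(a),np.cos(a),0],[0,0,1]])
# plate top strip on +y side and block top
m=(abs(L[...,0])<.058)&(L[...,1]>.026)&(L[...,1]<.037)&(L[...,2]>.08)&(L[...,2]<.12)
Q=L[m];A=np.c_[Q[:,0],Q[:,1],np.ones(len(Q))];k=np.linalg.lstsq(A,Q[:,2],rcond=None)[0];print(len(Q),"plate top plane",k,np.median(Q[:,2]))
m=(abs(L[...,0])<.045)&(abs(L[...,1])<.02)&(L[...,2]>.11)&(L[...,2]<.15)&(abs(L[...,0])>.02)
Q=L[m];print(len(Q),"block",np.median(Q[:,2]),[np.median(Q[Q[:,0]*q>0][:,2]) for q in(1,-1)])
E
```

```text
[ 0.59633642 -0.21604642  0.10027822] [0.21359768 2.33484045 5.85284188] [ 0.50406269 -0.54659281  0.13911179]
108 plate top plane [ 0.02020954 -0.69694142  0.12001384] 0.09534208407375934
85 block 0.12865414051566823 [np.float64(0.13058444615572926), np.float64(0.12763240240769452)]
```

Emit:
move_arm:
  plan: "0 -0.0007 0 0 0 0 0.04; 0 0 0.0015 0 0 0 0.04; 0 0 0.0015 0 0 0 0.04; 0 0 0 0 0 0 0.04"

```text
time_s: 10.88
position: [0.595, -0.2161, 0.0978]
tool_rot: [[0.991, 0.134, 0.001], [0.134, -0.991, -0.002], [0.0, 0.002, -1.0]]
ft_force: [-7.9, -1.0, 11.2]
grip_width: 0.0434
gripper_force: 45.8
```

```bash
cat > tilt.py <<'E'
from plan import *
def tilt(show=None):
    im2,d2=viewer.get_image("side");P=cloud("side",d2)
    a=np.radians(7.75);L=(P-np.array([.597,-.2155,0]))@np.array([[np.cos(a),-np.sin(a),0],[np.sin(a),np.cos(a),0],[0,0,1]])
    for lo,hi,n in((.028,.035,"plate top"),(-.015,.015,"block top")):
        for x0,x1 in((-.055,-.025),(-.025,.02),(.02,.055)):
            m=(L[...,0]>x0)&(L[...,0]<x1)&(L[...,1]>lo)&(L[...,1]<hi)&(L[...,2]>.08)&(L[...,2]<.14)
            print(n,x0,m.sum(),np.round(np.percentile(L[m][:,2],[20,50,80]),4) if m.sum() else "")
    if show:cv2.imwrite(show,cv2.resize(im2[120:195,250:350],(800,600),interpolation=2)[...,::-1])
    s=env.observe();print(s["time_s"],s["position"],s["ft_force"],s["wrist_torque"])
E
python3 -c "
from tilt import *
tilt('pics/t2.png')"
```

```text
plate top -0.055 16 [0.0864 0.0894 0.1039]
plate top -0.025 55 [0.0906 0.1048 0.1221]
plate top 0.02 20 [0.0917 0.0932 0.1069]
block top -0.055 40 [0.1212 0.1248 0.1267]
block top -0.025 28 [0.1249 0.1267 0.1297]
block top 0.02 42 [0.0952 0.1281 0.1305]
10.925 [ 0.59496668 -0.21608733  0.09778134] [-8.31087771 -0.32429877 12.2963292 ] [0.02901522 0.76759702 0.04445935]
```

View pics/t2.png

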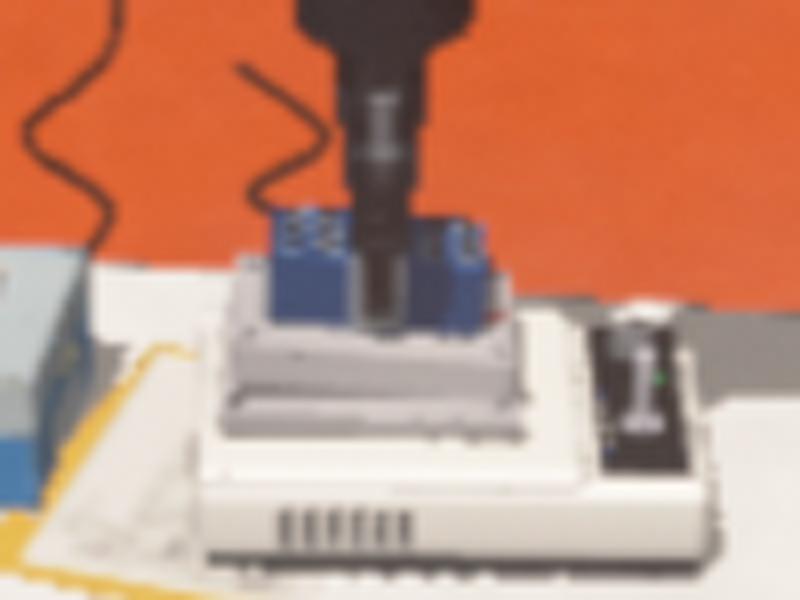

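Emit:
move_arm:
  plan: "0 0 -0.01 0 0 0 0.04; 0 0 -0.03 0 0 0 0.04; 0 0 -0.05 0 0 0 0.04; 0 0 0 0 0 0 0.04"

```text
time_s: 11.42
position: [0.5965, -0.216, 0.1898]
tool_rot: [[0.991, 0.135, 0.006], [0.135, -0.991, -0.004], [0.006, 0.004, -1.0]]
ft_force: [0.2, -0.9, -4.5]
grip_width: 0.0435
gripper_force: 43.8
```

```bash
python3 plan.py .475 .0534 .09 16
```

```text
-0.0120 -0.0405 0.0143 0 0 -0.0206; -0.0112 -0.0407 0.0143 0 0 -0.0206; -0.0103 -0.0409 0.0143 0 0 -0.0206; -0.0095 -0.0411 0.0143 0 0 -0.0206; -0.0086 -0.0413 0.0143 0 0 -0.0206; -0.0078 -0.0415 0.0143 0 0 -0.0206; -0.0069 -0.0416 0.0143 0 0 -0.0206; 7
```

Emit:
move_arm:
  plan: "-0.012 -0.0405 0 0 0 -0.0206 0.04; -0.0112 -0.0407 0 0 0 -0.0206 0.04; -0.0103 -0.0409 0 0 0 -0.0206 0.04; -0.0095 -0.0411 0 0 0 -0.0206 0.04; -0.0086 -0.0413 0.03 0 0 -0.0206 0.04; -0.0078 -0.0415 0.045 0 0 -0.0206 0.04; -0.0069 -0.0416 0.045 0 0 -0.0206 0.04; 0 0 0.025 0 0 0 0.04; 0 0 0 0 0 0 0.04"

```text
time_s: 12.55
position: [0.4723, 0.0544, 0.0393]
tool_rot: [[0.961, 0.276, -0.005], [0.276, -0.961, 0.001], [-0.005, -0.002, -1.0]]
ft_force: [-0.9, -0.6, -2.8]
grip_width: 0.0435
gripper_force: 43.6
```

Emit:
move_arm:
  plan: "0.003 0 0.008 0 0 0 0.04; 0 0 0.005 0 0 0 0.04; 0 0 0.005 0 0 0 0.04; 0 0 0 0 0 0 0.04; 0 0 0 0 0 0 0.05; 0 0 0 0 0 0 0.085; 0 0 -0.03 0 0 0 0.085; 0 0 -0.06 0 0 0 0.085; 0 0 -0.06 0 0 0 0.085"

```text
time_s: 13.68
position: [0.4762, 0.0547, 0.1749]
tool_rot: [[0.961, 0.275, -0.001], [0.275, -0.961, 0.0], [-0.001, -0.0, -1.0]]
ft_force: [1.6, -0.0, -0.1]
grip_width: 0.085
gripper_force: 0.0
```

```bash
python3 plan.py .4526 .2037 .13 -10.4
```

```text
0.0046 -0.0374 0.0112 0 0 0.1151; 0.0003 -0.0377 0.0112 0 0 0.1151; -0.0041 -0.0375 0.0112 0 0 0.1151; -0.0084 -0.0368 0.0112 0 0 0.1151; 4
```

Emit:
move_arm:
  plan: "0.0046 -0.0374 0.0112 0 0 0.1151 0.085; 0.0003 -0.0377 0.0112 0 0 0.1151 0.085; -0.0041 -0.0375 0.0112 0 0 0.1151 0.085; -0.0084 -0.0368 0.0112 0 0 0.1151 0.085; 0 0 0.02 0 0 0 0.085; 0 0 0 0 0 0 0.085"

```text
time_s: 14.42
position: [0.4522, 0.2038, 0.1074]
tool_rot: [[0.984, -0.179, -0.003], [-0.179, -0.984, -0.001], [-0.003, 0.001, -1.0]]
ft_force: [0.5, -0.2, -0.5]
grip_width: 0.0849
gripper_force: 0.0
```

```bash
python3 - <<'E'
from m import *
from plan import plan
plan([.4526,.2037,.0213],-10.4)
im,d=viewer.get_image("top");P=cloud("top",d);z=P[...,2]
roi=(P[...,0]>.3)&(P[...,0]<.56)&(P[...,1]>-.1)&(P[...,1]<.46)&(d>0)
rect(P,roi&(z>.009)&(z<.062))
ii=im.astype(int);r=ii[...,0]-np.maximum(ii[...,1],ii[...,2])
for b in ((160,215),(285,340)):
    s=r[235:300,b[0]:b[1]];k=np.argsort(s.ravel())[-4:];print([(b[0]+j%s.shape[1],235+j//s.shape[1],s.ravel()[j]) for j in k])
E
```

```text
0.0002 0.0000 0.0431 0 0 0.0005; 0.0002 0.0000 0.0431 0 0 0.0005; 2
  n 1313 px [304.8 255.6] mean [0.477  0.0555 0.0335] std [22.955  34.2851] axdeg 16.7 rect [478.7  53.7] [119.9  80.7] 16.0
  n 1301 px [188.9 265.4] mean [0.458  0.3637 0.0345] std [22.0935 34.7086] axdeg 8.5 rect [459.  366.6] [120.2  80.7] 10.5
  n 220 px [250.4 284.7] mean [0.4037 0.2021 0.0233] std [ 6.7553 20.9813] axdeg -87.3 rect [399.4 209.5] [27.5 82.4] 9.7
[(np.int64(192), np.int64(284), np.int64(32)), (np.int64(193), np.int64(284), np.int64(32)), (np.int64(192), np.int64(285), np.int64(34)), (np.int64(193), np.int64(285), np.int64(36))]
[(np.int64(310), np.int64(273), np.int64(25)), (np.int64(311), np.int64(273), np.int64(28)), (np.int64(310), np.int64(274), np.int64(31)), (np.int64(311), np.int64(274), np.int64(33))]
```

Emit:
move_arm:
  plan: "0.0002 0 0.0431 0 0 0 0.085; 0.0002 0 0.0431 0 0 0 0.085; 0 0 0 0 0 0 0.06; 0 0 0 0 0 0 0.04; 0 0 0 0 0 0 0.04; 0 0 0 0 0 0 0.04; 0 0 0 0 0 0 0.04"
  grip_force: 60

```text
time_s: 15.35
position: [0.4548, 0.2039, 0.0244]
tool_rot: [[0.984, -0.18, 0.004], [-0.18, -0.984, 0.001], [0.004, -0.001, -1.0]]
ft_force: [-0.1, 0.5, 7.9]
grip_width: 0.043
gripper_force: 62.7
```

Emit:
move_arm:
  plan: "0 0 -0.03 0 0 0 0.04; 0 0 -0.06 0 0 0 0.04; 0 0 -0.06 0 0 0 0.04; 0 0 -0.01 0 0 0 0.04; 0 0 0 0 0 0 0.04"

```text
time_s: 15.98
position: [0.4531, 0.2036, 0.1824]
tool_rot: [[0.984, -0.18, 0.0], [-0.18, -0.984, 0.0], [0.0, -0.0, -1.0]]
ft_force: [-0.5, 0.6, -4.7]
grip_width: 0.0429
gripper_force: 63.0
```

```bash
python3 plan.py .598 -.2157 .18 7.75 .06
```

```text
0.0273 0.0483 0.0003 0 0 -0.0396; 0.0253 0.0493 0.0003 0 0 -0.0396; 0.0234 0.0503 0.0003 0 0 -0.0396; 0.0214 0.0512 0.0003 0 0 -0.0396; 0.0193 0.0520 0.0003 0 0 -0.0396; 0.0172 0.0527 0.0003 0 0 -0.0396; 0.0151 0.0533 0.0003 0 0 -0.0396; 0.0130 0.0539 0.0003 0 0 -0.0396; 8
```

Emit:
move_arm:
  plan: "0.0274 0.0483 0 0 0 -0.0396 0.04; 0.0254 0.0493 0 0 0 -0.0396 0.04; 0.0235 0.0503 0 0 0 -0.0396 0.04; 0.0215 0.0512 0 0 0 -0.0396 0.04; 0.0194 0.052 0 0 0 -0.0396 0.04; 0.0173 0.0527 0 0 0 -0.0396 0.04; 0.0152 0.0533 0 0 0 -0.0396 0.04; 0.0131 0.0539 0.01 0 0 -0.0396 0.04; 0 0 0.03 0 0 0 0.04; 0 0 0.022 0 0 0 0.04; 0 0 0 0 0 0 0.04; 0 0 0 0 0 0 0.04"

```text
time_s: 17.48
position: [0.5993, -0.2155, 0.1202]
tool_rot: [[0.991, 0.135, -0.0], [0.135, -0.991, 0.0], [-0.0, -0.0, -1.0]]
ft_force: [0.7, 0.4, -3.4]
grip_width: 0.0431
gripper_force: 63.3
```

```bash
python3 plan.py .5986 -.2156 .11 7.75; python3 -c "
from tilt import *
tilt()"
```

```text
-0.0007 -0.0000 0.0102 0 0 0.0005; 1
plate top -0.055 16 [0.1111 0.1125 0.1153]
plate top -0.025 37 [0.1111 0.1222 0.1343]
plate top 0.02 14 [0.1097 0.1122 0.115 ]
block top -0.055 8 [0.1116 0.112  0.1141]
block top -0.025 2 [0.1132 0.1211 0.1291]
block top 0.02 12 [0.1106 0.1112 0.1129]
17.525 [ 0.59952072 -0.21559898  0.12072059] [-0.47244346  0.28077872 -3.79888621] [ 0.02588155 -0.04800233  0.01438148]
```

Emit:
move_arm:
  plan: "-0.0007 0 0.008 0 0 0 0.04; 0 0 0.002 0 0 0 0.04; 0 0 0.002 0 0 0 0.04; 0 0 0.002 0 0 0 0.04; 0 0 0.001 0 0 0 0.04; 0 0 0 0 0 0 0.04"

```text
time_s: 18.27
position: [0.5986, -0.2157, 0.1052]
tool_rot: [[0.991, 0.135, 0.0], [0.135, -0.991, 0.0], [0.0, -0.0, -1.0]]
ft_force: [-0.3, 1.1, -4.3]
grip_width: 0.0433
gripper_force: 63.5
```

Emit:
move_arm:
  plan: "0 -0.0003 0.001 0 0 0 0.04; 0 0 0.001 0 0 0 0.04; 0 0 0.001 0 0 0 0.04; 0 0 0.001 0 0 0 0.04; 0 0 0 0 0 0 0.04"

```text
time_s: 18.9
position: [0.5987, -0.2154, 0.1028]
tool_rot: [[0.991, 0.135, 0.001], [0.135, -0.991, -0.001], [0.001, 0.001, -1.0]]
ft_force: [-4.4, 2.2, 8.3]
grip_width: 0.0428
gripper_force: 65.3
```

Emit:
move_arm:
  plan: "-0.001 -0.0004 0 0 0 0 0.04; 0 0 0.001 0 0 0 0.04; 0 0 0 0 0 0 0.04"

```text
time_s: 19.27
position: [0.5984, -0.2154, 0.1025]
tool_rot: [[0.991, 0.135, 0.004], [0.135, -0.991, -0.002], [0.004, 0.002, -1.0]]
ft_force: [-2.1, 2.5, 10.9]
grip_width: 0.0434
gripper_force: 65.6
```

```bash
python3 -c "
from tilt import *
tilt()"
```

```text
plate top -0.055 15 [0.0937 0.0961 0.1019]
plate top -0.025 43 [0.0941 0.1123 0.1254]
plate top 0.02 19 [0.0927 0.0967 0.1198]
block top -0.055 36 [0.096  0.1296 0.1309]
block top -0.025 21 [0.1293 0.1306 0.1325]
block top 0.02 43 [0.0973 0.1298 0.1316]
19.325 [ 0.59844144 -0.21535295  0.10254259] [-2.97698813  1.6433418  10.00946228] [ 0.61455811 -0.18015045  0.09914648]
```

Emit:
move_arm:
  plan: "0 0 -0.01 0 0 0 0.04; 0 0 -0.03 0 0 0 0.04; 0 0 -0.045 0 0 0 0.04; 0 0 0 0 0 0 0.04"

```text
time_s: 19.82
position: [0.5985, -0.2159, 0.1887]
tool_rot: [[0.991, 0.135, 0.006], [0.135, -0.991, -0.004], [0.005, 0.004, -1.0]]
ft_force: [0.3, 0.1, -5.9]
grip_width: 0.0432
gripper_force: 63.8
```

```bash
python3 plan.py .4545 .2037 .185 -10.4 .06
```

```text
-0.0107 -0.0544 0.0005 0 0 0.0396; -0.0129 -0.0539 0.0005 0 0 0.0396; -0.0150 -0.0534 0.0005 0 0 0.0396; -0.0171 -0.0527 0.0005 0 0 0.0396; -0.0192 -0.0520 0.0005 0 0 0.0396; -0.0212 -0.0512 0.0005 0 0 0.0396; -0.0233 -0.0503 0.0005 0 0 0.0396; -0.0252 -0.0494 0.0005 0 0 0.0396; 8
```

Emit:
move_arm:
  plan: "-0.0107 -0.0544 0 0 0 0.0396 0.04; -0.0129 -0.0539 0 0 0 0.0396 0.04; -0.015 -0.0534 0 0 0 0.0396 0.04; -0.0171 -0.0527 0 0 0 0.0396 0.04; -0.0192 -0.052 0 0 0 0.0396 0.04; -0.0212 -0.0512 0 0 0 0.0396 0.04; -0.0233 -0.0503 0.01 0 0 0.0396 0.04; -0.0252 -0.0494 0.03 0 0 0.0396 0.04; 0 0 0.055 0 0 0 0.04; 0 0 0.045 0 0 0 0.04; 0 0 0.01 0 0 0 0.04; 0 0 0 0 0 0 0.04"

```text
time_s: 21.32
position: [0.4538, 0.2037, 0.0355]
tool_rot: [[0.984, -0.18, -0.001], [-0.18, -0.984, -0.0], [-0.001, 0.0, -1.0]]
ft_force: [0.6, 0.7, -3.7]
grip_width: 0.0433
gripper_force: 63.7
```

Emit:
move_arm:
  plan: "0 0 0.006 0 0 0 0.04; 0 0 0.005 0 0 0 0.04; 0 0 0.001 0 0 0 0.04; 0 0 0 0 0 0 0.05; 0 0 0 0 0 0 0.085; 0 0 -0.02 0 0 0 0.085; 0 0 -0.05 0 0 0 0.085; 0 0 -0.05 0 0 0 0.085; 0 0 0 0 0 0 0.085"

```text
time_s: 22.45
position: [0.4553, 0.2043, 0.1469]
tool_rot: [[0.984, -0.18, 0.008], [-0.18, -0.984, 0.001], [0.007, -0.003, -1.0]]
ft_force: [-0.6, 0.2, -0.2]
grip_width: 0.0852
gripper_force: 0.0
```

```bash
python3 plan.py .4591 .3663 .1 10.9 .05; python3 - <<'E'
from m import *
im,d=viewer.get_image("side");P=cloud("side",d);z=P[...,2]
roi=(P[...,0]>.3)&(P[...,0]<.56)&(P[...,1]>-.1)&(P[...,1]<.46)&(d>0)
rect(P,roi&(z>.009)&(z<.062))
E
```

```text
-0.0064 -0.0400 0.0117 0 0 -0.0928; -0.0026 -0.0404 0.0117 0 0 -0.0928; 0.0011 -0.0405 0.0117 0 0 -0.0928; 0.0049 -0.0402 0.0117 0 0 -0.0928; 4
  n 728 px [322.7 225.8] mean [0.4798 0.0743 0.0299] std [17.4097 35.9253] axdeg 7.4 rect [477.1  59.6] [120.6  84.3] 15.9
  n 1078 px [329.6 257.8] mean [0.4495 0.2212 0.0333] std [17.545 33.109] axdeg -4.6 rect [450.7 207.8] [ 88.9 119.7] 79.6
  n 1376 px [322.  299.7] mean [0.4576 0.383  0.0336] std [17.9072 33.5526] axdeg 7.0 rect [457.1 370.2] [121.4  82.5] 9.7
```

Emit:
move_arm:
  plan: "-0.0064 -0.04 0.0117 0 0 -0.0928 0.085; -0.0026 -0.0404 0.0117 0 0 -0.0928 0.085; 0.0011 -0.0405 0.0117 0 0 -0.0928 0.085; 0.0049 -0.0402 0.0117 0 0 -0.0928 0.085; 0 0 0 0 0 0 0.085; 0 0 0 0 0 0 0.085"

```text
time_s: 23.25
position: [0.4571, 0.3652, 0.0957]
tool_rot: [[0.982, 0.188, -0.002], [0.188, -0.982, -0.001], [-0.002, 0.001, -1.0]]
ft_force: [1.0, 0.2, 0.7]
grip_width: 0.0851
gripper_force: 0.0
```

```bash
python3 plan.py .4591 .3663 .0213 10.9 .05
```

```text
0.0011 -0.0003 0.0372 0 0 -0.0005; 0.0011 -0.0003 0.0372 0 0 -0.0005; 2
```

Emit:
move_arm:
  plan: "0.0011 -0.0003 0.0372 0 0 0 0.085; 0.0011 -0.0003 0.0372 0 0 0 0.085; 0 0 0 0 0 0 0.06; 0 0 0 0 0 0 0.04; 0 0 0 0 0 0 0.04; 0 0 0 0 0 0 0.04; 0 0 0 0 0 0 0.04"

```text
time_s: 24.12
position: [0.4605, 0.3671, 0.0243]
tool_rot: [[0.982, 0.189, 0.003], [0.189, -0.982, 0.001], [0.003, -0.001, -1.0]]
ft_force: [-0.3, -2.0, 6.7]
grip_width: 0.0436
gripper_force: 64.1
```

Emit:
move_arm:
  plan: "0 0 -0.03 0 0 0 0.04; 0 0 -0.06 0 0 0 0.04; 0 0 -0.06 0 0 0 0.04; 0 0 -0.01 0 0 0 0.04; 0 0 0 0 0 0 0.04"

```text
time_s: 24.75
position: [0.4591, 0.3666, 0.182]
tool_rot: [[0.982, 0.189, -0.0], [0.189, -0.982, -0.0], [-0.001, 0.0, -1.0]]
ft_force: [-0.2, -0.3, -5.8]
grip_width: 0.0432
gripper_force: 62.9
```

```bash
python3 plan.py .598 -.2157 .185 7.75 .06
```

```text
0.0026 0.0598 -0.0003 0 0 0.0055; 0.0030 0.0598 -0.0003 0 0 0.0055; 0.0033 0.0598 -0.0003 0 0 0.0055; 0.0036 0.0598 -0.0003 0 0 0.0055; 0.0040 0.0597 -0.0003 0 0 0.0055; 0.0043 0.0597 -0.0003 0 0 0.0055; 0.0046 0.0597 -0.0003 0 0 0.0055; 0.0049 0.0597 -0.0003 0 0 0.0055; 0.0053 0.0596 -0.0003 0 0 0.0055; 0.0056 0.0596 -0.0003 0 0 0.0055; 10
```

Emit:
move_arm:
  plan: "0.0026 0.0598 0 0 0 0.0055 0.04; 0.003 0.0598 0 0 0 0.0055 0.04; 0.0033 0.0598 0 0 0 0.0055 0.04; 0.0036 0.0598 0 0 0 0.0055 0.04; 0.004 0.0597 0 0 0 0.0055 0.04; 0.0043 0.0597 0 0 0 0.0055 0.04; 0.0046 0.0597 0 0 0 0.0055 0.04; 0.0049 0.0597 0 0 0 0.0055 0.04; 0.0053 0.0596 0 0 0 0.0055 0.04; 0.0056 0.0596 0.01 0 0 0.0055 0.04; 0 0 0.03 0 0 0 0.04; 0 0 0.02 0 0 0 0.04"

```text
time_s: 26.25
position: [0.5968, -0.2156, 0.1176]
tool_rot: [[0.991, 0.133, -0.006], [0.133, -0.991, 0.004], [-0.006, -0.004, -1.0]]
ft_force: [0.0, -0.9, -3.8]
grip_width: 0.0431
gripper_force: 63.7
```

Emit:
move_arm:
  plan: "0 0 0 0 0 0 0.04; 0 0 0 0 0 0 0.04"

```text
time_s: 26.5
position: [0.5984, -0.2154, 0.1221]
tool_rot: [[0.991, 0.135, -0.001], [0.135, -0.991, 0.0], [-0.0, -0.0, -1.0]]
ft_force: [-0.2, -0.1, -3.5]
grip_width: 0.043
gripper_force: 63.5
```

```bash
python3 plan.py .5983 -.2156 .11 7.75
```

```text
-0.0002 0.0002 0.0121 0 0 -0.0001; 1
```

Emit:
move_arm:
  plan: "0 0 0.01 0 0 0 0.04; 0 0 0.002 0 0 0 0.04; 0 0 0.002 0 0 0 0.04; 0 0 0.001 0 0 0 0.04; 0 0 0.001 0 0 0 0.04; 0 0 0.001 0 0 0 0.04; 0 0 0.001 0 0 0 0.04; 0 0 0 0 0 0 0.04"

```text
time_s: 27.5
position: [0.5984, -0.2155, 0.1042]
tool_rot: [[0.991, 0.135, -0.0], [0.135, -0.991, 0.0], [-0.0, -0.0, -1.0]]
ft_force: [0.6, -0.3, -4.2]
grip_width: 0.0428
gripper_force: 63.7
```

Emit:
move_arm:
  plan: "0 0 0.001 0 0 0 0.04; 0 0 0.001 0 0 0 0.04; 0 0 0.001 0 0 0 0.04; 0 0 0.001 0 0 0 0.04; 0 0 0 0 0 0 0.04"

```text
time_s: 28.12
position: [0.5984, -0.2155, 0.1002]
tool_rot: [[0.991, 0.135, -0.0], [0.135, -0.991, 0.0], [-0.0, -0.0, -1.0]]
ft_force: [0.4, -0.4, -4.5]
grip_width: 0.0431
gripper_force: 63.7
```

Emit:
move_arm:
  plan: "0 0 0.0015 0 0 0 0.04; 0 0 0.0015 0 0 0 0.04; 0 0 0.0015 0 0 0 0.04; 0 0 0.001 0 0 0 0.04; 0 0 0.001 0 0 0 0.04; 0 0 0 0 0 0 0.04"

```text
time_s: 28.88
position: [0.5984, -0.2155, 0.0943]
tool_rot: [[0.991, 0.135, 0.0], [0.135, -0.991, -0.0], [0.0, 0.0, -1.0]]
ft_force: [-2.9, 0.2, 1.4]
grip_width: 0.0431
gripper_force: 64.3
```

Emit:
move_arm:
  plan: "0 0 0.001 0 0 0 0.04; 0 0 0 0 0 0 0.04; 0 0 0 0 0 0 0.055; 0 0 0 0 0 0 0.085; 0 0 0 0 0 0 0.085; 0 0 -0.03 0 0 0 0.085; 0 0 -0.05 0 0 0 0.085; -0.05 0 -0.05 0 0 0 0.085; -0.05 0.03 -0.05 0 0 0 0.085; -0.05 0.05 0 0 0 0 0.085; -0.05 0.05 0 0 0 0 0.085; 0 0 0 0 0 0 0.085"

```text
time_s: 30.38
position: [0.4396, -0.3537, 0.2575]
tool_rot: [[0.992, 0.129, -0.0], [0.129, -0.992, -0.0], [-0.0, 0.0, -1.0]]
ft_force: [0.1, 0.5, 0.7]
grip_width: 0.0848
gripper_force: 0.0
```

```bash
python3 - <<'E'
from m import *
print(env.observe()["position"],env.observe()["ft_force"],env.observe()["time_s"])
im,d=viewer.get_image("top");P=cloud("top",d);z=P[...,2]
im2,d2=viewer.get_image("side");P2=cloud("side",d2)
roi=(P[...,0]>.3)&(P[...,0]<.7)&(P[...,1]>-.33)&(P[...,1]<.42)&(d>0)
rect(P,roi&(z>.009)&(z<.062)&(P[...,1]>-.1));print("home");rect(P,roi&(z>.078)&(z<.2)&(P[...,1]<-.1));rect(P,roi&(z>.11)&(z<.14)&(P[...,1]<-.1))
rect(P2,(abs(P2[...,0]-.597)<.08)&(P2[...,2]>.11)&(P2[...,2]<.14)&(abs(P2[...,1]+.21)<.08))
for c,p,q in(("t",P,im),):
  for nm,x,y in(("a",.4787,.0537),("b",.4526,.2037)):
    m=(np.hypot(p[...,0]-x,p[...,1]-y)<.06)&(p[...,2]>.045)
    Q=p[m];A=np.c_[Q[:,:2]-[x,y],np.ones(len(Q))];print(nm,np.linalg.lstsq(A,Q[:,2],rcond=None)[0])
    m=(np.hypot(p[...,0]-.597,p[...,1]+.2155)<.06)&(p[...,2]>.115)&(p[...,2]<.14)
Q=P[m];A=np.c_[Q[:,:2]-[.597,-.2155],np.ones(len(Q))];print("c",np.linalg.lstsq(A,Q[:,2],rcond=None)[0])
o=np.hstack([cv2.resize(im[175:275,365:440],(400,533),interpolation=2),cv2.resize(im2[130:205,270:345],(400,533),interpolation=2)])
cv2.imwrite("pics/end.png",o[...,::-1])
E
```

```text
[ 0.4396 -0.3537  0.2575] [0.0977 0.4511 0.7379] 30.375
  n 6782 px [239.3 202.2] mean [0.6294 0.2298 0.0155] std [ 39.9655 109.8375] axdeg -89.2 rect [628.6 226.4] [142.4 387.1] 0.0
  n 1319 px [304.7 255.6] mean [0.477  0.0556 0.0334] std [23.0511 34.3157] axdeg 16.4 rect [478.6  54. ] [119.9  80.3] 15.9
  n 1329 px [249.6 266.8] mean [0.4506 0.2029 0.0333] std [22.9538 34.2592] axdeg -10.4 rect [451.8 203.6] [ 80.  119.8] 79.7
home
  n 1446 px [408.8 206.4] mean [ 0.5921 -0.2091  0.1043] std [21.4401 34.3417] axdeg 10.2 rect [ 596.9 -216. ] [121.   82.3] 7.5
  n 677 px [412.9 203.8] mean [ 0.5952 -0.2139  0.1225] std [13.3205 26.7404] axdeg 7.9 rect [ 596.3 -215.6] [91.9 45.6] 7.8
  n 250 px [296.3 152.1] mean [ 0.5953 -0.2052  0.1201] std [14.2725 26.7353] axdeg 7.6 rect [ 596.3 -210.3] [92.1 54.9] 13.4
a [-0.0013 -0.0063  0.053 ]
b [0.0017 0.0092 0.053 ]
c [ 0.0093 -0.0357  0.123 ]
```

View pics/end.png

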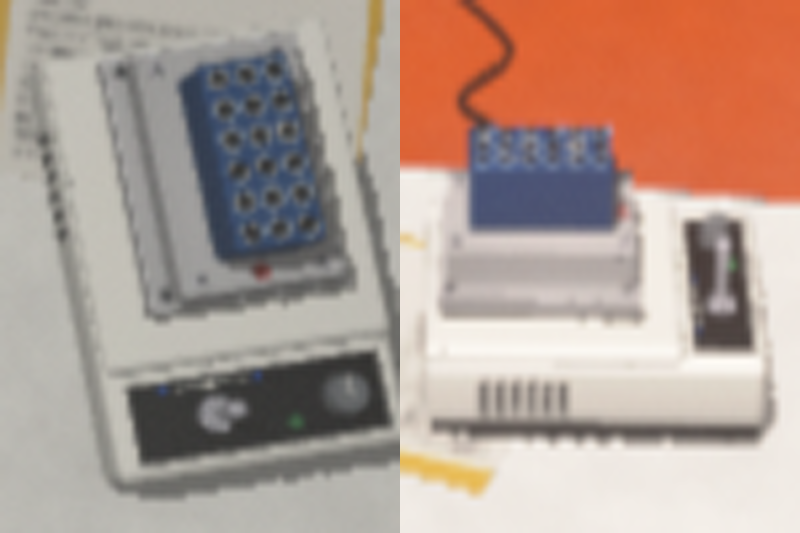

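```bash
python3 - <<'E'
from m import *
im,d=viewer.get_image("top");P=cloud("top",d)
m=(np.hypot(P[...,0]-.597,P[...,1]+.2155)<.06)&(P[...,2]>.1195)&(P[...,2]<.14)
Q=P[m];A=np.c_[Q[:,:2]-[.597,-.2155],np.ones(len(Q))];print("c",np.linalg.lstsq(A,Q[:,2],rcond=None)[0],len(Q))
a=np.radians(7.75);Y=np.array([-np.sin(a),np.cos(a),0]);p=np.array([.4778,-.2084,.052])
for t in(0,.1,.42):print(t,np.array(proj("top",p+.031*(-np.sin(t)*Y+np.cos(t)*np.array([0,0,1]))))-proj("top",p+[0,0,.002]))
E
```

```text
c [-0.0025  0.0053  0.1233] 609
0 [ 3.6285 -0.7834]
0.1 [ 4.7863 -0.9689]
0.42 [ 8.0809 -1.482 ]
```

Everything checks out: the toggle is upright, the third adapter is home and level, and the other two lie flat on the bench.

```bash
python3 -c "
from rig import env
print(env.close_job())"
```

```text
the job is handed in; nothing more can be done
None
```

The job is handed in at about 30 s of the 72 s allowed: the toggle is at centre off, the third adapter tried (the one nearest the orange cup) fits and sits fully home and level with red dot over red dot, and the other two lie flat on the bench; the hand-in returned no verdict.

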